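# Stow a relay in the parts box with the quarter-turn lock

### The arm

A 6-joint arm with a two-finger parallel gripper is mounted at the origin on a cart in front of the work surface, level with it; the furniture and walls round the work are solid. World frame = base frame: x ahead of the robot, y to its left, z up, the work surface at z = 0. Lengths are in m, angles in degrees, forces in N, time in s.
With the tool pointing down it reaches from about 0.3 to 1 m from the base axis. Payload 5.1 kg.
Tool frame: the origin (TCP) lies between the finger pads, 19 mm behind the fingertips; this is the grasp point; z points along the fingers, y is the line along which they close (so a half turn about z gives the same grasp; the last joint's range is limited). The gripper opens to 95 mm and grips with 3 to 60 N. Pads are 20 mm wide; open, the fingers measure 119 mm over their backs; the gripper's body (75 mm by 180 mm) begins 59 mm behind the grasp point.
Start: joints at [59.553, 7.093, 94.555, -0, 78.352, -4.733], TCP at [0.282, 0.586, 0.233] pointing down, gripper open.
Joint ranges: [-149.61, 149.61], [-58.7, 133.49], [1.44, 155.28], [-77.14, 257.14], [18.33, 153.61], [-166.67, 166.67]. Speed limits (degrees/s): [147.25, 147.25, 180, 180, 180, 180].

### API

Orientations are given as a 3x3 rotation matrix whose columns are the frame's x, y, z axes.
In Python, from plant import robot, cams, close_job gives the robot as it stands. Calls block until the motion is done:
- robot.move_ptp(position, orientation): joint-space move of the TCP to a pose.
- robot.move_linear(position, attitude=None, max_speed=0.15, contact_N=None): straight line of the TCP; attitude=None keeps the orientation; max_speed is the mean speed in m/s. With contact_N (N) it stops when the force on the tool has changed by that much, and returns True; else False.
- robot.move_j(angles): joint-space move.
- robot.open_jaws() and robot.clamp(force=None): open the fingers fully, or close them until they stop; force is the grip in N (None keeps the last).
- robot.wait(seconds).
- robot.ik(position, orientation): joint angles nearest the present ones, or None.
- cams.camera(name): name is "side" or "top" or "wrist"; returns (picture, depth): 400x640x3 uint8, blue, green, red; 400x640 float32, m along the optical axis (not along the pixel's ray), 0 where there is no reading.
- cams.calibration(name): a dict with "camera_matrix" (3x3 intrinsics, pixels), "rvec" (rotation vector, rad) and "tvec" (3), from world to camera coordinates, as OpenCV has them. Camera axes: x right, y down, z forward; pixel columns grow to the right and rows downward; lengths in m; the calibration is good to about 2 mm. The wrist camera is an equidistant fisheye: a pixel r from the principal point sees the ray r / f radians off the axis. A picture is of the moment at which its call begins: read the wrist's pose just before it. calibration takes no time and is no camera call; for the wrist camera it gives the pose at the moment of the call.
A pose or a line that the arm cannot do raises robot.IKError and nothing moves.
- close_job(): hands the job in; it is judged then, once.
Readings, each from a call of its own:
- robot.current_time(): time.
- robot.current_joints(): joint angles.
- robot.current_qvel(): joint speeds.
- robot.current_joint_efforts(): joint torques, N m.
- robot.current_tcp_pos(): TCP position.
- robot.current_eef_rot(): TCP orientation.
- robot.current_contact_force(): force on the tool from outside, world axes, zero at the start.
- robot.current_moment(): the same for the moment, N m.
- robot.current_finger_gap(): finger opening in m.
- robot.current_grasp_force(): force on a finger pad.
Only numpy, scipy, OpenCV 4.12 (cv2) and the standard library are available. Lean on these libraries where they do the work, as an engineer would, in place of code of your own. Each camera call takes 0.05 s, during which the arm holds its last target. There are 200 camera calls.

### The job

Put the loose white relay away inside the blue parts box: slide the box's lid fully open, set the relay down in the bay, then slide the lid fully shut. The lid may be locked or not, which only shows when you try to slide it: if it does not move, do not force it, turn the round lock knob a quarter turn and try again. Finally lock the shut lid and, once it is locked, give its handle a firm pull in the opening direction, holding the pull for a second, to prove that it holds; leave the lid locked and shut and the other things on the bench undisturbed.

Things in the scene. Friction and masses are not known exactly. Their poses are not given: they have to be found in the camera images.
- box: Blue parts box, fixed, upright. Origin: on the bench under the centre of its bay; x across (130 mm wide), +y along it the way the lid opens, z up. Grey lock housing: y = -118 to -62 mm, top z = 66. Bay: y = -54 to +54. Blue deck that the lid slides onto: y = 62 to 182, top z = 50. Aluminium rails along both long sides (|x| = 57 to 65) reach z = 60.
- bay_floor (a point): Centre of the bay's floor, 8 mm above the bench, straight above the box's origin. Inside, the bay is 106 mm in the box's x and 108 mm in its y, with its rim 50 mm above the bench. Two black heat sinks 16x22x14 mm are fixed on its floor at box (x, y) = (36, 38) and (36, -36) mm; the rest is free.
- lid (a joint): Travel of the grey sliding lid (m): 0 fully shut, 0.114 fully open (towards the box's +y). It slides level, with about 1 N of friction, and stays where it is left. While the lock holds it, it can be drawn only about 5 mm from shut before it stops hard.
- lid_handle (a point): Middle of the lid's upright black block handle, 80 mm above the bench (a good TCP height, fingers closing along the box's y): 50 mm in the box's x, 16 mm in its y, top at 94 mm; it stands on a foot 24 mm wide in y, top at 59 mm; lid top at 56 mm. At box y = 0 when shut; moves with the lid.
- lock_grip (a point): Axis of the round black lock knob, at box (0, -90) mm, 90 mm above the bench (a good TCP height). Upright axis, 40 mm diameter, grip z = 75 to 95 mm. Unmarked, no stops. Each quarter turn (1.57 rad), either way, swaps locked and free; let go within 0.6 rad of a quarter turn it settles there (light detent, 0.1 N m). Locks only while the lid is shut.
- relay: Loose white relay, a small box 16 mm (own x) by 34 mm (own y) by 12 mm high, 12 to 24 g, flat on the bench. Origin: centre of its underside; z up.
- solder_tin: Round flux tin, 55 mm across, 21 mm high, standing on the bench; origin at the centre of its underside. Leave alone.
- screwdriver: Small black screwdriver, 125 mm long (own y), 17 mm thick, lying on the bench; origin under its middle. Leave alone.
- solder_reel: Reel of solder with orange flanges, 54 mm across, 36 mm high, standing on the bench; origin at the centre of its underside. Leave alone.
- catch: The lid's catch, a 9 mm wide tongue on the lid's underside, hidden in the box's far (+x) wall and in the lock housing, out of reach; it moves with the lid. The locked lock stops the lid by this catch, so the force on it is the pull that the lock holds. Origin: its middle, at box (58, -108, 41) mm with the lid shut.

How it is judged:
By the outcome, as a careful person would: the job done as asked, in the order asked, and still so for the second after the job is handed in, with the robot touching nothing.
It also fails if it takes over 72 s, if anything falls off the work surface, if the arm or the gripper's body presses on something with over 40 N, if the wrist force passes 120 N, or if a joint passes its speed limit or range.

## Working session

There is one attempt and no reset: what is moved stays moved. The work goes in short steps, each a Python script; the robot and the scene stay as the last script left them, time stands still between calls to the robot, and variables do not carry over. Pictures are saved under pics/ and viewed, at most 10 in all, crops included, and the job is handed in when it is done.

```bash
mkdir -p pics; ls; python3 - <<'E'
from plant import robot, cams
import cv2, numpy as np
for n in("top","side"):
    p,d=cams.camera(n); cv2.imwrite(f"pics/{n}0.png",p); np.save(f"pics/{n}0.npy",d)
    c=cams.calibration(n); print(n,c)
    R=cv2.Rodrigues(np.array(c["rvec"],float))[0]; print(-R.T@np.array(c["tvec"]).ravel())
E
```

```text
pics
top {'camera_matrix': array([[387.45868013,   0.        , 316.89216018],
       [  0.        , 387.45868013, 211.3078218 ],
       [  0.        ,   0.        ,   1.        ]]), 'rvec': array([ 2.10296431, -2.13548377,  0.18614163]), 'tvec': array([0.21706246, 0.55010705, 1.07917068])}
[0.34432983 0.19832265 1.16466662]
side {'camera_matrix': array([[493.0727858 ,   0.        , 317.68892653],
       [  0.        , 493.0727858 , 200.16463504],
       [  0.        ,   0.        ,   1.        ]]), 'rvec': array([ 2.08143391,  0.00814811, -0.02478472]), 'tvec': array([-0.57921974,  0.16260772,  0.96398763])}
[ 0.60020504 -0.75192174  0.60462926]
```

View pics/top0.png

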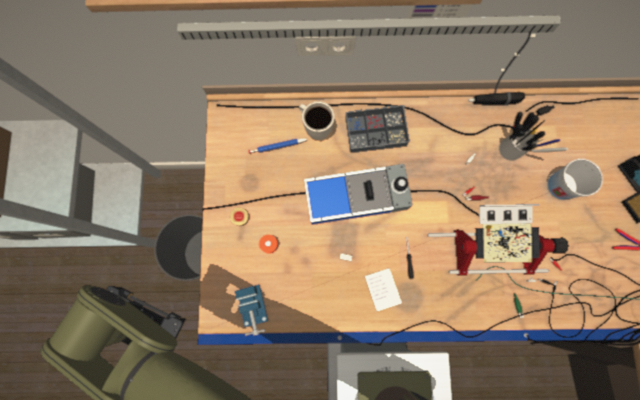

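View pics/side0.png

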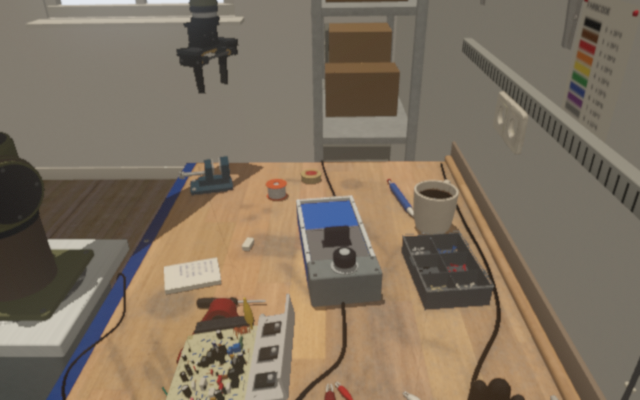

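The top view shows the blue deck at (325,197), the lid handle at (369,190), the knob at (401,184) and the relay at (346,257). The side view shows the same items: deck (330,213), handle (337,236), knob (344,258) and relay (248,244). The box's +y points to world +y, roughly image left in the top view.

```bash
cat > h.py <<'E'
import cv2, numpy as np
from plant import robot, cams
def ray(n,uv,z,c=None):
    c=c or cams.calibration(n); K=c["camera_matrix"]; R=cv2.Rodrigues(np.array(c["rvec"],float))[0]; t=np.array(c["tvec"]).ravel()
    uv=np.atleast_2d(np.array(uv,float)); v=np.c_[uv,np.ones(len(uv))]@np.linalg.inv(K).T@R
    o=-R.T@t; return o+v*((z-o[2])/v[:,2])[:,None]
def blobs(m,win,amin=15):
    x0,y0,x1,y1=win; w=np.zeros_like(m,np.uint8); w[y0:y1,x0:x1]=m[y0:y1,x0:x1].astype(np.uint8)
    n,l,s,c=cv2.connectedComponentsWithStats(w)
    i=1+np.argmax(s[1:,4]); ys,xs=np.nonzero(l==i); return np.c_[xs,ys].astype(float),(l==i).astype(np.uint8)
def rect(P):
    (c,s,a)=cv2.minAreaRect((P[:,:2]*1000).astype(np.float32)); return np.round(c,1),np.round(s,1),round(a,1)
E
python3 - <<'E'
from h import *
I={n:cv2.imread(f"pics/{n}0.png") for n in("top","side")}
H={n:cv2.cvtColor(I[n],cv2.COLOR_BGR2HSV) for n in I}
W=dict(top=dict(deck=(295,165,360,230),handle=(357,175,382,205),knob=(388,172,414,197),relay=(335,248,358,266)),
 side=dict(deck=(290,190,380,235),handle=(318,222,358,250),knob=(328,242,362,275),relay=(238,234,258,254)))
for n in I:
    h,s,v=cv2.split(H[n]); d=np.load(f"pics/{n}0.npy")
    M=dict(deck=((h>100)&(h<125)&(s>150)&(v>90)),handle=v<60,knob=v<60,relay=(s<60)&(v>150))
    for k,z in dict(deck=.05,handle=.094,knob=.095,relay=.012).items():
        p,m=blobs(M[k],W[n][k]); P=ray(n,p,z)
        R=cv2.Rodrigues(cams.calibration(n)["rvec"])[0];t=cams.calibration(n)["tvec"].ravel();K=cams.calibration(n)["camera_matrix"]
        u=p.astype(int); dd=d[u[:,1],u[:,0]]; ok=dd>0; Q=((np.c_[p,np.ones(len(p))]@np.linalg.inv(K).T*dd[:,None])[ok]-t)@R
        print(n,k,len(p),"px",p.mean(0).round(1),"mean",(P.mean(0)*1000).round(1),"rect",rect(P),"depth z med/p95",(np.median(Q,0)*1000).round(1),(np.percentile(Q[:,2],95)*1000).round(1))
a=I["top"][165:275,290:420]; b=I["side"][190:310,230:390]
cv2.imwrite("pics/z.png",np.vstack([cv2.resize(a,(640,541//2*1)) if 0 else cv2.resize(a,None,fx=3,fy=3,interpolation=2)[:, :390], np.zeros((0,390,3),np.uint8)]))
cv2.imwrite("pics/z.png",np.hstack([cv2.resize(a,(390,330)),cv2.resize(b,(400,330))]))
E
```

```text
top deck 1295 px [328.6 196.7] mean [597.1 173.6  50. ] rect (array([597.1, 173.5]), array([107.2, 108.3]), 7.9) depth z med/p95 [596.7 173.2  49. ] 52.4
top handle 112 px [368.5 190.1] mean [604.5  60.9  94. ] rect (array([604.6,  60.6]), array([52.5, 17.9]), 8.9) depth z med/p95 [605.7  59.6  90.2] 94.8
top knob 52 px [399.  185.6] mean [615.9 -25.8  95. ] rect (array([618.3, -27.1]), array([32.3, 28.3]), 46.4) depth z med/p95 [612.8 -22.8  96.6] 100.3
top relay 59 px [345.4 256.8] mean [422.6 126.4  12. ] rect (array([422.6, 126.2]), array([34.1, 14.5]), 77.8) depth z med/p95 [422.3 127.6  12.1] 15.1Traceback (most recent call last):
  File "<stdin>", line 10, in <module>
  File "h.py", line 10, in blobs
    i=1+np.argmax(s[1:,4]); ys,xs=np.nonzero(l==i); return np.c_[xs,ys].astype(float),(l==i).astype(np.uint8)
        ~~~~~~~~~^^^^^^^^^
    return _wrapfunc(a, 'argmax', axis=axis, out=out, **kwds)
    return bound(*args, **kwds)
ValueError: attempt to get argmax of an empty sequence
```

```bash
python3 - <<'E'
from h import *
I={n:cv2.imread(f"pics/{n}0.png") for n in("top","side")}
hs=cv2.cvtColor(I["side"],cv2.COLOR_BGR2HSV)
print("deck hsv side",hs[213,330],"top",cv2.cvtColor(I["top"],cv2.COLOR_BGR2HSV)[197,325],"handle",hs[236,337],"knob",hs[258,344],"relay",hs[244,248])
a=I["top"][165:275,290:420]; b=I["side"][190:310,230:390]
cv2.imwrite("pics/z.png",np.hstack([cv2.resize(a,(390,330)),cv2.resize(b,(400,330))]))
h,s,v=cv2.split(hs)
for k,m,w,z in (("deck",(h>100)&(h<130)&(s>120),(290,195,385,232),.05),("handle",v<60,(318,222,358,250),.094),("knob",v<60,(328,242,362,275),.095),("relay",(s<70)&(v>130),(238,234,258,254),.012)):
    try: p,_=blobs(m,w)
    except ValueError: print(k,"none"); continue
    P=ray("side",p,z); print(k,len(p),p.min(0),p.max(0),rect(P))
E
```

```text
deck hsv side [110 148 164] top [108 165 219] handle [ 8 53 53] knob [10 52 59] relay [ 20  44 202]
deck 1186 [302. 201.] [356. 228.] (array([600.4, 176.2]), array([108.8, 103.1]), 8.1)
handle 411 [324. 227.] [350. 245.] (array([616.2,  22.6]), array([61.1, 47.7]), 89.7)
knob 246 [334. 251.] [354. 267.] (array([627.7, -51.7]), array([47.2, 35.4]), 89.3)
relay 96 [242. 238.] [253. 249.] (array([427. , 118.6]), array([43.4, 18.3]), 77.5)
```

View pics/z.png

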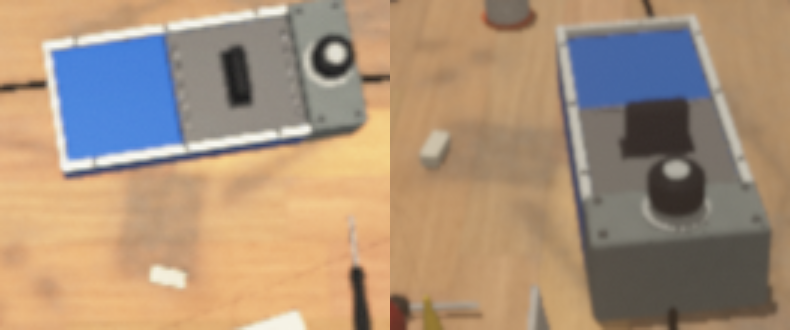

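The crop shows the handle at about px (369,190), centred between the rails. The knob has a pale cap, so its dark mask is biased. I'll cross-check with depth points from both cameras.

```bash
cat >> h.py <<'E'
def cloud(n,d,win):
    x0,y0,x1,y1=win; c=cams.calibration(n); R=cv2.Rodrigues(c["rvec"])[0]; t=np.array(c["tvec"]).ravel()
    v,u=np.mgrid[y0:y1,x0:x1]; dd=d[y0:y1,x0:x1].ravel(); uv=np.c_[u.ravel(),v.ravel(),np.ones(dd.size)]
    k=dd>0; return ((uv@np.linalg.inv(c["camera_matrix"]).T*dd[:,None])[k]-t)@R
E
python3 - <<'E'
from h import *
W=dict(top=dict(handle=(357,172,384,207),knob=(386,170,416,199),rails=(295,160,420,230)),side=dict(handle=(315,218,362,250),knob=(325,240,366,278),rails=(285,185,385,270)))
for n in W:
    d=np.load(f"pics/{n}0.npy")
    for k,lo,hi in(("handle",.088,.1),("knob",.088,.115),("knob",.1,.115),("rails",.055,.064)):
        P=cloud(n,d,W[n][k]); P=P[(P[:,2]>lo)&(P[:,2]<hi)]
        if len(P)>5: print(n,k,len(P),"mean",(P.mean(0)*1000).round(1),"mid",((P.max(0)+P.min(0))*500).round(1),rect(P))
# rail outer corners in top view (z=60)
print((ray("top",[(305,180),(386.7,169),(311.7,221),(394,208.3),(400,184.3)],.06)*1000).round(1),(ray("top",(400.5,184),.1)*1000).round(1))
E
```

```text
top handle 81 mean [611.5  58.6  92.1] mid [611.2  58.9  92.3] (array([611. ,  58.7]), array([47.6, 14.8]), 6.9)
top knob 162 mean [622.6 -30.   96.1] mid [623.8 -31.1  94.7] (array([623.4, -30.4]), array([37.9, 39.2]), 58.4)
top knob 9 mean [625.5 -27.1 100.5] mid [626.2 -29.3 100.7] (array([625.2, -28.8]), array([18.5, 31.6]), 8.9)
top rails 1367 mean [606.6  73.2  58.3] mid [607.2  90.1  59.5] (array([606.7,  89.4]), array([130.9, 300.2]), 8.0)
side handle 163 mean [618.1  35.9  92.6] mid [616.3  16.9  93.6] (array([616.3,  16.9]), array([48.3, 89.8]), 0.3)
side knob 299 mean [627.7 -40.3  95.5] mid [628.  -36.6  93.7] (array([627.5, -35.7]), array([38.5, 38.6]), 48.3)
side rails 1132 mean [610.   87.7  58.1] mid [609.9 102.8  59.5] (array([610.2,  94.6]), array([130.6, 288.9]), 7.9)
[[ 6.464e+02  2.422e+02  6.000e+01]
 [ 6.758e+02  4.000e-01  6.000e+01]
 [ 5.237e+02  2.239e+02  6.000e+01]
 [ 5.572e+02 -1.510e+01  6.000e+01]
 [ 6.285e+02 -3.630e+01  6.000e+01]] [[619.1 -29.2 100. ]]
```

The top-view depth gives the box as 130.9 x 300.2 mm at yaw 8.0°, against 130 x 300 given. The handle, knob and rails agree to 1 mm within that view, and the side view to about 4 mm. Box origin is about (0.6125, 0.057). The relay's long axis is at 77.8°, centred near (0.424, 0.1255).

Open fingers measure 119 mm, which doesn't fit square in the bay, and the heat sinks block the diagonals low down. So I'll release diagonally, with the tips just above the sinks. First I'll try the lid.

```bash
cat >> h.py <<'E'
O=np.array([.6125,.057]); YAW=8.0
def B(x,y,z): # box mm -> world m
    a=np.radians(YAW); return np.array([O[0]+(x*np.cos(a)-y*np.sin(a))/1e3,O[1]+(x*np.sin(a)+y*np.cos(a))/1e3,z/1e3])
def tob(p):
    a=np.radians(YAW); d=(np.array(p[:2])-O)*1e3; return np.array([d[0]*np.cos(a)+d[1]*np.sin(a),-d[0]*np.sin(a)+d[1]*np.cos(a),p[2]*1e3]).round(1)
def att(deg): # tool down, closing axis at this world angle
    a=np.radians(deg); y=np.array([np.cos(a),np.sin(a),0]); z=np.array([0,0,-1.]); return np.c_[np.cross(y,z),y,z]
def best(p,deg): # of the two equal grasps, the one with the least wrist turn
    c=[]
    for d in(deg,deg+180):
        q=robot.ik(p,att(d))
        if q is not None: c.append((abs(q[5]),d))
    return min(c)[1]
def st(s=""):
    print(s,"t",round(robot.current_time(),2),"box",tob(robot.current_tcp_pos()),"F",np.round(robot.current_contact_force(),1),"gap",round(robot.current_finger_gap()*1e3,1),"j6",round(robot.current_joints()[5],1))
E
python3 - <<'E'
from h import *
p=B(0,1,150); g=best(p,YAW+90); print("att",g,best(B(0,-90,150),YAW),best(B(0,-90,150),YAW+45),best(B(0,-90,150),YAW-45),best(B(0,0,150),YAW+45),best(B(0,0,150),YAW-45))
robot.move_ptp(p,att(g)); st("above")
pic,d=cams.camera("wrist"); cv2.imwrite("pics/w1.png",pic)
print(robot.move_linear(B(0,1,88),contact_N=8,max_speed=.08)); st("down")
robot.clamp(15); st("clamped")
y0=tob(robot.current_tcp_pos())[1]
print("stop",robot.move_linear(B(0,y0+12,88),contact_N=6,max_speed=.03)); st("tried")
E
```

```text
att 278.0 8.0 53.0 -37.0 53.0 -37.0
above t 2.34 box [1.000e-01 1.700e+00 1.502e+02] F [ 0.5 -0.3 -0.1] gap 95.3 j6 82.4
False
down t 3.32 box [ 0.5  0.9 88.6] F [0.4 0.6 0.9] gap 95.0 j6 82.4
clamped t 4.53 box [-0.   0.9 88. ] F [-0.3 -0.2 -0.5] gap 15.9 j6 82.4
stop True
tried t 4.83 box [-0.   5.4 87.9] F [ 0.9 -3.2  2.6] gap 15.9 j6 83.0
```

View pics/w1.png

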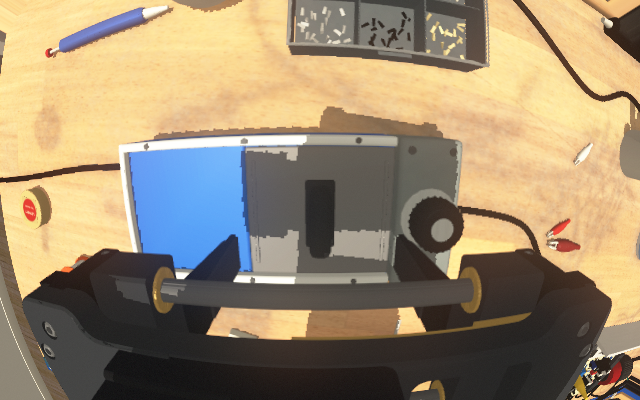

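The wrist view shows the handle at px (320,218), centred between the fingers (237 and 400), and the knob at (435,222). The lid stopped hard at about 5 mm, so it is locked. I'll push it back and turn the knob.

```bash
cat >> h.py <<'E'
def up(z,v=.25):
    p=np.array(robot.current_tcp_pos()); p[2]=z; robot.move_linear(p,max_speed=v)
def turn(a0,a1):
    robot.move_ptp(B(0,-90,135),att(a0)); print("c",robot.move_linear(B(0,-90,88),contact_N=8,max_speed=.1))
    robot.clamp(25); st("knob"); 
    robot.move_linear(B(0,-90,88),att((a0+a1)/2)); robot.move_linear(B(0,-90,88),att(a1)); st("turned"); print("M",np.round(robot.current_moment(),2))
    robot.open_jaws(); up(.135)
E
python3 - <<'E'
from h import *
robot.move_linear(B(0,0.5,88),contact_N=6,max_speed=.03); st("back")
robot.open_jaws(); up(.135)
turn(YAW-45,YAW+45); st("end")
g=YAW-90
robot.move_ptp(B(0,1,135),att(g)); robot.move_linear(B(0,1,88),contact_N=8,max_speed=.12)
robot.clamp(15); st("clamped")
print("stop",robot.move_linear(B(0,13,88),contact_N=6,max_speed=.03)); st("tried")
E
```

```text
back t 5.03 box [ 0.   2.3 88. ] F [ 0.3 -0.6  2.9] gap 16.0 j6 82.6
c False
knob t 9.14 box [  1.3 -91.2  88.2] F [ 5.3 -3.2 -3.6] gap 39.5 j6 29.1
turned t 11.01 box [  2.6 -91.3  88.3] F [10.1 -2.  -5.5] gap 39.0 j6 -60.9
M [-0.58 -1.46 -0.04]
end t 12.39 box [  1.3 -90.4 137.1] F [-0.2  0.3  0.3] gap 95.2 j6 -60.9
clamped t 16.28 box [ 0.   1.1 88. ] F [-0.1  0.9 -0.5] gap 16.0 j6 82.4
stop False
tried t 16.83 box [-0.  13.6 88. ] F [0.3 1.6 0.2] gap 15.9 j6 83.5
```

```bash
sed -i 's/^O=.*/O=np.array([.615,.0573]); YAW=8.0/' h.py; python3 - <<'E'
from h import *
robot.move_linear(B(0,108,88),contact_N=12,max_speed=.1); st("108")
print("stop",robot.move_linear(B(0,120,88),contact_N=7,max_speed=.03)); st("open")
robot.wait(.1); st()
robot.open_jaws(); up(.135); st()
# relay: refine with wrist-independent top view
pic,d=cams.camera("top"); cv2.imwrite("pics/top1.png",pic); np.save("pics/top1.npy",d)
P=cloud("top",d,(295,160,420,230)); k=P[(P[:,2]>.086)&(P[:,2]<.1)]; k=k[:]; print("n",len(k))
f=P[(P[:,2]<.016)]; 
f=np.array([tob(q) for q in f]); f=f[(abs(f[:,0])<60)&(abs(f[:,1])<60)]; print("floor box",len(f),f.min(0),f.max(0),np.percentile(f,[2,98],axis=0))
E
```

```text
108 t 17.93 box [ -2.3 110.2  87.9] F [-9.6 -0.9  6.2] gap 15.5 j6 92.4
stop True
open t 18.22 box [ -2.4 113.3  87.9] F [-0.  -2.7  3.4] gap 15.9 j6 92.9
 t 18.32 box [ -2.4 113.3  87.9] F [0.2 0.5 5. ] gap 16.3 j6 92.9
 t 19.99 box [ -2.  112.  137.2] F [ 0.9  0.3 -0.1] gap 95.1 j6 92.8
n 155
floor box 202 [-48.8 -53.7   0.4] [51.  48.5 15.8] [[-46.592 -53.398   2.11 ]
 [ 49.298 -32.408  14.898]]
```

```bash
python3 - <<'E'
from h import *
robot.move_ptp(B(0,60,180)+np.array([-.19,.06,0]),att(-12.2)) # towards relay, out of the way
pic,d=cams.camera("top"); cv2.imwrite("pics/top2.png",pic); np.save("pics/top2.npy",d)
p2,d2=cams.camera("side"); cv2.imwrite("pics/side2.png",p2)
st()
P=cloud("top",d,(295,160,385,230)); k=P[(P[:,2]>.088)&(P[:,2]<.1)]
k=np.array([tob(q) for q in k]); print(len(k),"handle box",np.percentile(k,[2,98],axis=0),k.mean(0))
d0=np.load("pics/top0.npy");P=cloud("top",d0,(357,172,384,207)); k=P[(P[:,2]>.088)&(P[:,2]<.1)]
k=np.array([tob(q) for q in k]); print(len(k),"handle0",np.percentile(k,[2,98],axis=0),k.mean(0))
cv2.imwrite("pics/z2.png",np.hstack([cv2.resize(pic[160:275,290:420],(395,350),interpolation=2),cv2.resize(p2[185:300,235:390],(400,350),interpolation=2)]))
E
```

```text
t 21.18 box [-179.5  145.7  179.6] F [-0.8 -0.1 -0.8] gap 94.9 j6 28.4
84 handle box [[-26.504 108.198  88.5  ]
 [ 19.938 122.568  96.102]] [ -3.97619048 115.25238095  91.75833333]
81 handle0 [[-26.62  -5.    88.58]
 [ 19.08   8.42  96.04]] [-3.28024691  1.80740741 92.10246914]
```

View pics/z2.png

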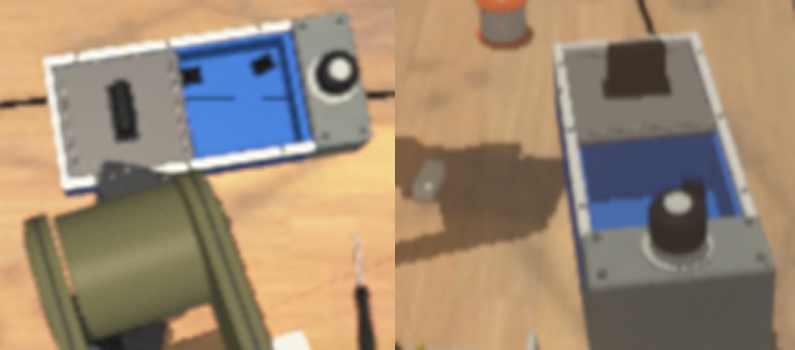

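The handle moved 113.4 mm, so the lid is fully open and the bay is clear. The crop shows the two heat sinks on the far side at crop (192,76) and (262,65). Next the relay: a shallow pick, then release diagonally with the tips just over the sink tops.

```bash
sed -i 's/^O=.*/O=np.array([.6153,.0563]); YAW=8.0/' h.py; python3 - <<'E'
from h import *
r=np.array([.4255,.1248])
g=best(np.r_[r,.1],-12.2)
robot.move_ptp(np.r_[r,.08],att(g)); print("c",robot.move_linear(np.r_[r,.0268],contact_N=6,max_speed=.08)); st("at relay"); print(robot.current_tcp_pos())
robot.clamp(10); st("grip"); up(.14); st("up"); print(robot.current_grasp_force())
robot.move_ptp(B(0,0,140),att(YAW-45)); st("above bay")
pic,d=cams.camera("wrist"); cv2.imwrite("pics/w2.png",pic)
E
```

```text
c False
at relay t 22.52 box [-178.    94.3   27.2] F [ 0.  -0.1 -0.7] gap 95.0 j6 21.6
[0.42594851 0.12494217 0.02722252]
grip t 23.73 box [-178.4   94.2   26.8] F [0.  0.5 0.1] gap 15.6 j6 21.6
up t 24.33 box [-179.    94.2  139.1] F [-0.3 -0.2 -1.2] gap 15.9 j6 21.6
9.999956041574478
above bay t 25.16 box [ -1.7   0.5 137.9] F [ 0.3  0.8 -0.6] gap 16.2 j6 37.2
```

View pics/w2.png

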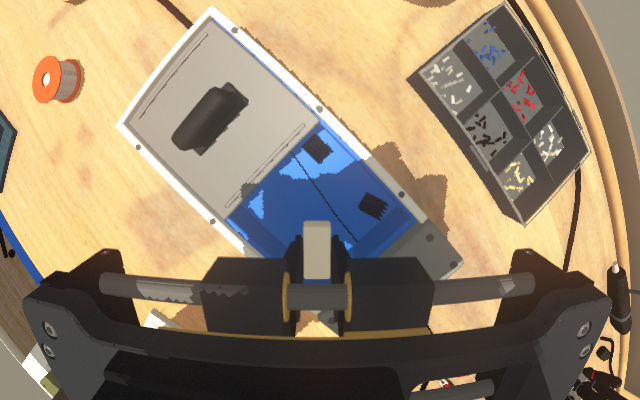

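The relay is held at px (317,250), with the bay beneath and the sinks at (317,148) and (375,205). I'll set it down.

```bash
python3 - <<'E'
from h import *
print("c",robot.move_linear(B(0,0,60)),robot.move_linear(B(0,0,42.5),contact_N=5,max_speed=.05)); robot.wait(.2); st("low")
robot.open_jaws(); st("released"); up(.16)
pic,d=cams.camera("wrist"); cv2.imwrite("pics/w3.png",pic); st()
E
```

```text
c False False
low t 26.59 box [ 0.3 -0.  42.8] F [-0.1 -0.8 -0.7] gap 16.0 j6 37.3
released t 27.93 box [ 0.   0.  42.5] F [-0.1 -0.4  0.7] gap 95.0 j6 37.3
 t 28.6 box [ -1.4   0.2 157.5] F [-0.4  0.4 -0.2] gap 95.1 j6 37.2
```

View pics/w3.png

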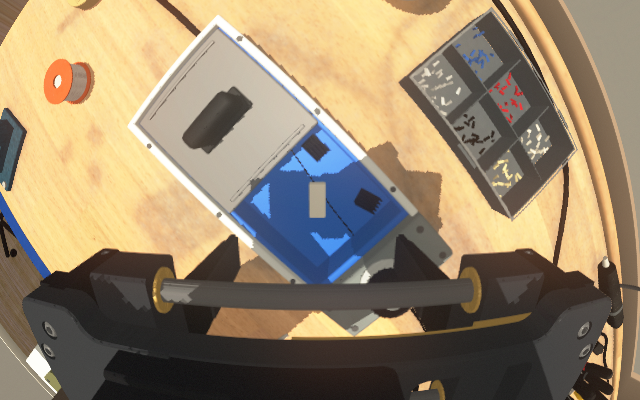

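The relay lies flat on the bay floor at px (317,200). Next I'll shut the lid.

```bash
python3 - <<'E'
from h import *
g=YAW-90
robot.move_ptp(B(0,114,135),att(g)); print(robot.move_linear(B(0,114,88),contact_N=8,max_speed=.12))
robot.clamp(15); st("grip")
print(robot.move_linear(B(0,8,88),contact_N=14,max_speed=.1)); st("near")
print(robot.move_linear(B(0,-8,88),contact_N=9,max_speed=.03)); st("shut")
robot.wait(.2); st()
E
```

```text
False
grip t 31.27 box [ -0. 114.  88.] F [-0.   0.1 -0.6] gap 16.2 j6 92.8
False
near t 32.48 box [-0.  8. 88.] F [ 0.2 -1.7 -1.8] gap 15.6 j6 83.0
True
shut t 32.88 box [-0.   0.3 88. ] F [-0.1  2.   3.7] gap 16.1 j6 82.1
 t 33.08 box [-0.   0.3 87.9] F [-0.8  1.1  5.3] gap 16.1 j6 82.1
```

```bash
python3 - <<'E'
from h import *
robot.open_jaws(); up(.135)
turn(YAW-45,YAW+45); st("end")
robot.move_ptp(B(0,0.5,135),att(YAW-90)); robot.move_linear(B(0,0.5,88),contact_N=8,max_speed=.12)
robot.clamp(60); st("clamped")
print("stop",robot.move_linear(B(0,12,88),contact_N=8,max_speed=.03)); st("tried"); print(robot.current_grasp_force())
E
```

```text
c False
knob t 37.17 box [ -0.4 -89.6  88.1] F [-2.8  1.9  3.7] gap 39.1 j6 29.1
turned t 39.04 box [ -0.6 -89.5  88.2] F [-4.6  2.   4.9] gap 39.3 j6 -60.9
M [0.43 0.86 0.01]
end t 40.42 box [  1.3 -90.4 137.2] F [-0.8 -0.5  0. ] gap 95.1 j6 -60.9
clamped t 44.33 box [ 0.   0.5 88. ] F [ 1.4 -0.2 -0.4] gap 15.6 j6 82.3
stop True
tried t 44.65 box [-0.   6.5 87.9] F [-0.3 -2.7  2.2] gap 15.5 j6 83.0
60.01692295074463
```

It is locked, stopping at about 5 mm. Now I'll ramp up a firm pull and hold it.

```bash
python3 - <<'E'
from h import *
for y in np.arange(7,22,1.5):
    robot.move_linear(B(0,y,88),max_speed=.02)
    F=np.array(robot.current_contact_force()); st(f"{y}")
    if np.linalg.norm(F[:2])>24: break
for _ in range(5): robot.wait(.3); print(np.round(robot.current_contact_force(),1))
st("held")
E
```

```text
7.0 t 44.9 box [ 0.   6.6 88. ] F [ 0.3 -4.9  0.4] gap 15.7 j6 83.1
8.5 t 45.15 box [ 0.   6.8 88. ] F [ 0.6 -9.8 -0.4] gap 15.7 j6 83.2
10.0 t 45.4 box [ 0.  7. 88.] F [  1.2 -14.2  -0.4] gap 15.6 j6 83.3
11.5 t 45.65 box [ 0.   7.2 88. ] F [  1.5 -17.3  -1.3] gap 15.7 j6 83.5
13.0 t 45.9 box [ 0.   7.4 88. ] F [  2.4 -22.3  -0.9] gap 15.2 j6 83.6
14.5 t 46.15 box [ 0.   7.6 88. ] F [  3.2 -26.9  -1.4] gap 15.8 j6 83.8
[  3.  -26.5  -1.3]
[  3.2 -26.8  -1.3]
[  2.3 -26.9  -2.4]
[  4.  -26.7  -0.9]
[  3.6 -27.1  -1. ]
held t 47.65 box [ 0.   7.6 87.9] F [  3.6 -27.1  -1. ] gap 16.3 j6 83.8
```

The lock held 27 N for 1.5 s. I'll push the lid back fully shut, release and back off.

```bash
python3 - <<'E'
from h import *
robot.move_linear(B(0,5,88),max_speed=.05); st()
print(robot.move_linear(B(0,-8,88),contact_N=9,max_speed=.03)); st("shut")
robot.wait(.2); robot.open_jaws(); st("rel"); up(.2)
robot.move_ptp([.35,.3,.25],att(YAW-90)); robot.wait(.3)
pic,d=cams.camera("top"); cv2.imwrite("pics/top3.png",pic); st()
P=cloud("top",d,(357,172,384,207)); k=P[(P[:,2]>.088)&(P[:,2]<.1)]
k=np.array([tob(q) for q in k]); d0=np.load("pics/top0.npy");P=cloud("top",d0,(357,172,384,207)); k0=P[(P[:,2]>.088)&(P[:,2]<.1)];k0=np.array([tob(q) for q in k0])
print("handle now/start",len(k),k.mean(0),k0.mean(0))
E
```

```text
t 47.99 box [ 0.   5.5 88. ] F [ 0.5 -0.9  1.1] gap 15.6 j6 82.9
True
shut t 48.32 box [-0.   0.3 88. ] F [-1.1  1.8  2.7] gap 15.8 j6 82.2
rel t 49.86 box [-0.6  0.  87.1] F [-1.3  0.5 -0.4] gap 95.4 j6 82.2
 t 52.17 box [-228.4  277.9  249.9] F [ 0.4 -0.6  0.2] gap 95.3 j6 115.9
handle now/start 85 [-4.45058824  2.70941176 92.17294118] [-3.44197531  2.8382716  92.10246914]
```

View pics/top3.png

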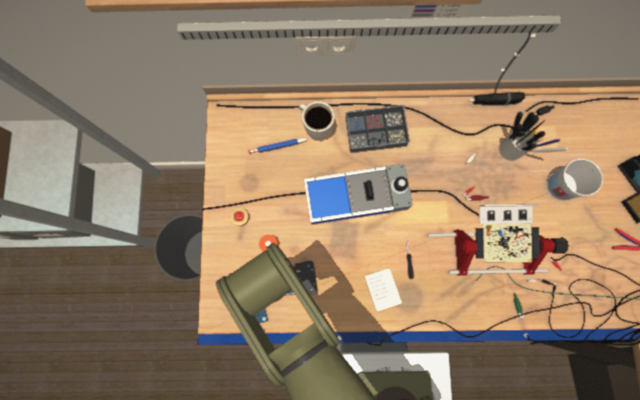

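The lid is shut with its handle at px (369,190) as at the start, the screwdriver (409,262), tin (240,216) and reel (268,243) haven't moved, and the arm is clear.

```bash
python3 -c "
from plant import close_job; print(close_job())"
```

```text
the job is handed in; nothing more can be done
None
```

The relay is in the box's bay, released about 7 mm above the floor and seen lying flat; the lid is shut and locked, its lock held a 27 N pull for 1.5 s, the other things on the bench look unmoved, and I handed the job in at about 52 s.

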